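# Put the ratchet away and clamp the socket case shut

## Task

Put the red-handled ratchet back in the blue socket case: lay it flat in the long empty bay beside the sockets, without dropping it. Then swing the lid fully shut without slamming it, and only after that swing the red hold-down clamp fully down onto the lid. Leave the spanner, the brush and the mug where they are.

Things in the scene. Friction and masses are not known exactly. Their poses are not given: they have to be found in the camera images.
- case: Blue steel socket case bolted to the bench, open on top: 260 (its x) x 210 (its y) x 55 mm high, walls and floor 5 mm. Origin: centre of its underside, z up. Lid hinged along the top of its -y wall, clamp outside its +y wall. A 40 mm high partition along x at y = -15 mm parts 12 fixed upright sockets (tops up to 51 mm above the bench) on the -y side from the long empty bay on the +y side.
- bay (a point): Point in the middle of the bay's floor (5 mm above the bench); axes as the case. The bay is 250 mm long (x), 113 mm wide (y), its outer walls reach 50 mm above its floor and the partition 35 mm.
- lid (a joint): Angle of the blue lid in rad: 0 fully shut, grows as it opens (1.57 upright; beyond that leaning away from the case; starts at 1.4 to 1.75, stop at 1.85). Flat panel 260 x 210 x 8 mm, 0.38 kg, no handle; shut, it lies on the rim with its upper face 63 mm above the bench. Stiff hinge: the lid stays where it is left and takes about 1 to 5 N at its free edge to move.
- lid_hinge (a point): Point on the lid's hinge axis at mid length, 55 mm above the bench; axes as the case. The hinge axis is the case's x, which points roughly towards the robot: the hinge is on the robot's left, the clamp on its right. The lid's inner face passes through the axis and its outer face is 8 mm from it.
- lid_edge (a point): Middle of the lid's free edge, on its outer face (which is the upper face when shut), 210 mm from the hinge axis. Moves with the lid; its z axis is the outer face's normal.
- clamp (a joint): Angle of the red clamp arm in rad: 0 fully down (level, rubber foot on the shut lid), grows as it is raised (1.57 upright, beyond that leaning outward from the case; starts at 1.5 to 1.85, stop at 1.95). It stays where it is left and takes about 1 N at its tip to move.
- clamp_pivot (a point): Pivot of the clamp, 80 mm above the bench, at x = +65 mm, y = +122 mm in the case's frame; axes as the case; it turns about the case's x. It sits between two fixed steel cheeks 42 mm apart over all (x), 24 mm deep (y), topped 88 mm above the bench.
- clamp_tip (a point): Free end of the clamp arm on its middle line, 90 mm from the pivot; moves with it. The arm is a red bar 26 mm wide (x) and 10 mm thick; a round black foot 20 mm across, centred 72 mm from the pivot, stands 12 mm out of its inner face. When down, the arm reaches from the pivot towards the case's -y, its upper face 85 mm above the bench.
- ratchet: Ratchet handle lying on the bench, 160 mm long, 0.24 to 0.4 kg: red grip with a black band, 24 mm wide, 22 mm high, from x = -80 to +12 mm; thin steel shank; round steel head 40 mm across, 24 mm high, centred at x = +60 mm, with a 12 mm square drive standing 10 mm above it. Origin: underside, mid length; x runs along it to the head, z up.
- ratchet_grip (a point): Best place to grip the ratchet, on the red grip near its balance point: 10 mm behind the origin (-x), 11 mm above its underside; axes as the ratchet.
- spanner: Bystander: steel spanner lying on the bench, 160 mm long. Origin: under its middle. Leave alone.
- brush: Bystander: brush lying on the bench, 160 mm long. Origin: under its middle. Leave alone.
- mug: Bystander: white mug, 80 mm across, 90 mm high. Origin: centre of its underside. Leave alone.
Not all that is in view belongs to the job. Leave any pink look-alike of the ratchet alone.

How it is judged (in metres and radians):
On the way, in this order (a step that is already met when the one before it is completed fails the run):
1. the ratchet lies flat on the floor of the empty bay, let go (z of ratchet in the frame of bay between -0.006 and 0.008 m and angle between the z axis of ratchet and the z axis of case, either way round below 0.12 rad and x of ratchet in the frame of bay between -0.07 and 0.07 m and y of ratchet in the frame of bay between -0.045 and 0.045 m and contact force between the fingers and ratchet below 0.1 N), for 0.2 s.
2. the lid is fully shut with the ratchet inside and the clamp still up (z of ratchet in the frame of bay between -0.006 and 0.008 m and angle between the z axis of ratchet and the z axis of case, either way round below 0.12 rad and x of ratchet in the frame of bay between -0.07 and 0.07 m and y of ratchet in the frame of bay between -0.045 and 0.045 m and value of joint lid below 0.05 rad and value of joint clamp above 0.6 rad), for 0.2 s.
3. the clamp is fully down on the shut lid (value of joint lid below 0.05 rad and value of joint clamp below 0.1 rad), for 0.2 s.
At the end, for the whole second after the job is handed in: The ratchet lies flat on the bay's floor (within 8 mm of it, within 0.12 rad of level, its origin within 70 mm along and 45 mm across of the bay's middle), released and at rest; the lid is shut to within 0.05 rad and the clamp is down to within 0.1 rad (all of step 1 and all of step 3 and linear speed of ratchet below 0.03 m/s); the robot touches nothing.
It fails at once if the spanner, brush or mug moved more than 40 mm (distance of any of spanner, brush, mug from where it was at the start of the episode above 0.04 m).
It fails at once if the lid was slammed (faster than 3 rad/s) (velocity of joint lid below -3 rad/s).
It fails at once if the ratchet was dropped or thrown (faster than 0.9 m/s out of the fingers) (linear speed of ratchet above 0.9 m/s and contact force between the fingers and ratchet below 0.1 N).
It also fails if it takes over 70 s, if anything falls off the work surface, if the arm or the gripper's body presses on something with over 40 N, if the wrist force passes 120 N, or if a joint passes its speed limit or range.

## Robot

A 6-joint arm with a two-finger parallel gripper is mounted at the origin on the work surface. World frame = base frame: x ahead of the robot, y to its left, z up, the work surface at z = 0. Lengths are in mm, angles in rad, forces in N, time in s.
With the tool pointing down it reaches from about 400 to 925 mm from the base axis. Payload 12.5 kg.
Tool frame: the origin (TCP) lies midway between the tips of the shut fingers; the grasp point (between the pads) lies 19 mm behind it; z points along the fingers, y is the line along which they close (so a half turn about z gives the same grasp; the last joint's range is limited). The gripper opens to 95 mm and grips with 3 to 60 N. Pads are 20 mm wide; open, the fingers measure 119 mm over their backs; the gripper's body (75 mm by 180 mm) begins 59 mm behind the grasp point.
Start: joints at [1.058, 0.491, 1.559, -0, 1.092, -0.106], TCP at [247.282, 574.022, 190.061] pointing down, gripper open.
Joint ranges: [-3.1, 3.1], [-0.84, 2.19], [0.05, 2.79], [-1.13, 4.28], [0.06, 2.93], [-2.69, 2.69]. Speed limits (rad/s): [2.22, 2.22, 2.79, 3.14, 3.14, 3.14].

## Interface

Orientations are given as [roll, pitch, yaw] about the fixed x, y, z axes, in that order (R = Rz(yaw) Ry(pitch) Rx(roll)).
In Python, from cell import * gives the robot as it stands. The module is installed in compiled form; this text tells all that it offers.
- The arm moves only by the tool arm_command, never from a script. Its arguments are lists of equal length, an entry for each row: "delta_pos": the shift along the world's x, y, z in units of 250 mm (1.0 is 250 mm), a list of three; "delta_rot": the turn, a rotation vector about the world's x, y, z in units of 90 degrees (1.0 is 90 degrees), a list of three; "claw": the closure, from 0 (fully open) to 1 (shut). In form: {"delta_pos": [[tx, ty, tz], ...], "delta_rot": [[wx, wy, wz], ...], "claw": [claw, ...]}. A call has exactly 5 rows; each row is the pose to reach, as a shift and turn from the pose commanded when the call began; what a row does not reach only later rows make up. A row lasts 1/12 s, in which the tool goes at most 41.7 mm and 7.16 degrees, less where a joint would pass 70% of its speed; a pose out of reach is approached as far as the arm can. A call with a number of a shift or a turn outside -1 to 1 is refused whole. A call with a gripper value outside its range is refused whole. The fingers move at their own pace and stop on an object; the grip force is fixed at half the most. Time passes only in rows, so rows that repeat a pose let the fingers close, or fill a call up. It gives the time, the measured TCP pose, the force, the opening and the grip force at its end, in the units of the state.
- state(): the state, without advancing time (a new reading comes with each control period).
- read_camera(name): name is "side" or "top"; returns the picture (400x640x3 uint8, red, green, blue); there is no depth.
- calibration(name): a dict with "camera_matrix" (3x3 intrinsics, pixels), "T" (4x4, takes a point from camera to world coordinates). Camera axes: x right, y down, z forward; pixel columns grow to the right and rows downward; lengths in mm; the calibration is good to about 2 mm. A picture is of the moment at which its call begins. calibration takes no time and is no camera call.
- job_done(): hands the job in; it is judged then, once.
The state is a dict: "t": time; "joints": joint angles; "qvel": joint speeds; "tau": joint torques, N m; "eef_pos": TCP position; "tcp_rot": TCP orientation; "ft_force": force on the tool from outside, world axes, zero at the start; "moment": the same for the moment, N m; "opening": opening from 0.0 (shut) to 1.0 (fully open); "grip_force": force on a finger pad.
Only numpy, scipy, OpenCV 4.12 (cv2) and the standard library are available. Lean on these libraries where they do the work, as an engineer would, in place of code of your own. Each camera call takes 0.05 s, during which the arm holds its last target. There are 200 camera calls.

## Working session

There is one attempt and no reset: what is moved stays moved. The work goes in short steps, Python scripts to look and compute and a tool call to move; the robot and the scene stay as the last step left them, time stands still between calls to the robot, and variables do not carry over. Pictures are saved under pics/ and viewed, at most 10 in all, crops included, and the job is handed in when it is done.

Besides the shell and the picture viewer there is one more tool, called after "Emit:" as name(argument=value, ...) on one line, values as JSON. arm_command: Moves the arm, as the interface text tells. Shifts and turns lie within -1 to 1; 1 stands for 250 mm of shift or 90 degrees of turn. Its arguments: {"type":"object","properties":{"delta_pos":{"type":"array"},"delta_rot":{"type":"array"},"claw":{"type":"array"}},"required":["delta_pos","delta_rot","claw"]}

```bash
mkdir -p pics; python3 - <<'E'
from cell import *
import cv2
for n in("top","side"):
    im=read_camera(n); cv2.imwrite(f"pics/{n}0.png",im[:,:,::-1]); c=calibration(n); print(n,c["camera_matrix"].round(1).tolist(),c["T"].round(3).tolist())
s=state(); print(s["t"],s["eef_pos"],s["tcp_rot"],s["opening"],s["ft_force"])
E
```

```text
top [[490.8, 0.0, 318.4], [0.0, 490.8, 191.5], [0.0, 0.0, 1.0]] [[-0.025, -0.998, 0.055, 341.347], [-1.0, 0.025, -0.002, -59.465], [0.001, -0.055, -0.998, 1602.524], [0.0, 0.0, 0.0, 1.0]]
side [[371.9, 0.0, 320.6], [0.0, 371.9, 197.0], [0.0, 0.0, 1.0]] [[0.999, -0.029, 0.028, 414.516], [-0.04, -0.707, 0.706, -879.862], [-0.0, -0.706, -0.708, 912.935], [0.0, 0.0, 0.0, 1.0]]
0.1 [247.15595348 573.80421847 189.52314485] [-3.14063026e+00 -9.79110714e-05  2.73478917e+00] 1.0009607555057556 [ 0.64667165 -0.68263342 -0.58793511]
```

View pics/top0.png

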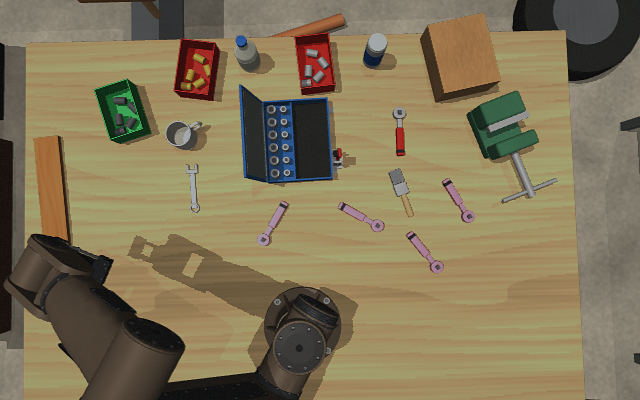

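View pics/side0.png

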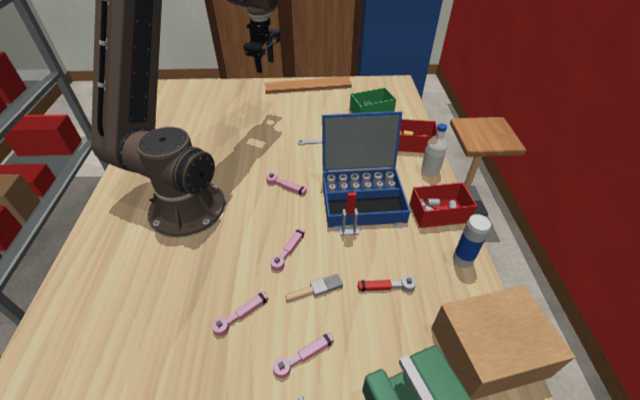

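The top view shows the case at about (288,138) with the lid open at its left and the clamp at (338,157). There are five ratchet-shaped things: a red-gripped one at (400,132), and pink ones at (273,224), (361,216), (458,200) and (425,252). Only the one at (400,132) has a saturated red grip with a black band, so it fits the description. I'll confirm it in a crop and measure.

```bash
cat > h.py <<'E'
import numpy as np, cv2
from cell import *
def ray(n,px):
    c=calibration(n); K=c["camera_matrix"]; T=c["T"]
    d=T[:3,:3]@np.linalg.solve(K,[px[0],px[1],1.]); return T[:3,3],d
def onz(n,px,z):
    o,d=ray(n,px); return o+d*(z-o[2])/d[2]
def proj(n,p):
    c=calibration(n); T=c["T"]; q=c["camera_matrix"]@(T[:3,:3].T@(np.array(p,float)-T[:3,3])); return q[:2]/q[2]
def tri(pa,pb):
    o,d=ray("top",pa); p,e=ray("side",pb)
    A=np.c_[d,-e]; s=np.linalg.lstsq(A,p-o,rcond=None)[0]; a,b=o+s[0]*d,p+s[1]*e
    return (a+b)/2,np.linalg.norm(a-b)
def comps(im,lo,hi,lo2=None,hi2=None,box=None,amin=15):
    h=cv2.cvtColor(im,cv2.COLOR_RGB2HSV); m=cv2.inRange(h,np.array(lo),np.array(hi))
    if lo2: m|=cv2.inRange(h,np.array(lo2),np.array(hi2))
    if box: k=np.zeros_like(m); x0,y0,x1,y1=box; k[y0:y1,x0:x1]=255; m&=k
    n,l,st,ce=cv2.connectedComponentsWithStats(m)
    return m,l,[(i,st[i].tolist(),ce[i].round(1).tolist()) for i in range(1,n) if st[i][4]>=amin]
RED=((0,150,70),(6,255,255),(174,150,70),(180,255,255))
E
python3 - <<'E'
from h import *
T=cv2.imread("pics/top0.png")[:,:,::-1].copy(); S=cv2.imread("pics/side0.png")[:,:,::-1].copy()
for n,im,b in(("top",T,(320,90,450,180)),("side",S,(320,180,430,300))):
    m,l,c=comps(im,*RED,box=b); print(n,c)
    for i,st,ce in c: print(cv2.minAreaRect(np.argwhere(l==i)[:,::-1].astype(np.float32)))
    m,l,c=comps(im,(100,120,50),(125,255,255),box=(230,70,345,200) if n=="top" else (310,100,420,230)); print("blue",c)
a=cv2.resize(T[75:195,230:430],None,fx=4,fy=4,interpolation=cv2.INTER_CUBIC)
cv2.imwrite("pics/c1.png",a[:,:,::-1])
b=cv2.resize(S[100:300,310:430],None,fx=3,fy=3,interpolation=cv2.INTER_CUBIC)
cv2.imwrite("pics/c2.png",b[:,:,::-1])
E
```

```text
top [(4, [396, 128, 8, 22, 171], [399.4, 138.6]), (5, [338, 148, 4, 9, 28], [339.1, 152.3]), (6, [397, 152, 8, 3, 18], [400.6, 153.3])]
((399.5, 138.5), (21.0, 7.0), 90.0)
((339.5, 152.0), (8.0, 3.0), 90.0)
((400.5, 153.0), (7.0, 2.0), 0.0)
blue [(1, [239, 85, 8, 93, 249], [242.4, 130.9]), (4, [248, 97, 85, 86, 1709], [288.0, 143.1])]
side [(1, [410, 186, 20, 42, 573], [420.5, 205.9]), (2, [346, 192, 11, 22, 180], [350.6, 202.5]), (3, [365, 280, 27, 11, 234], [377.6, 285.0]), (4, [358, 282, 4, 9, 31], [359.5, 285.9])]
((419.5, 206.5), (41.0, 19.0), 90.0)
((350.8411560058594, 202.564697265625), (8.973490715026855, 21.39832305908203), 4.39870548248291)
((378.023681640625, 285.0216369628906), (9.217754364013672, 25.836959838867188), 87.39744567871094)
((359.5, 286.0), (8.0, 3.0), 90.0)
blue [(1, [323, 111, 87, 116, 2388], [366.5, 187.3]), (2, [346, 216, 8, 9, 63], [349.1, 219.7])]
```

View pics/c1.png

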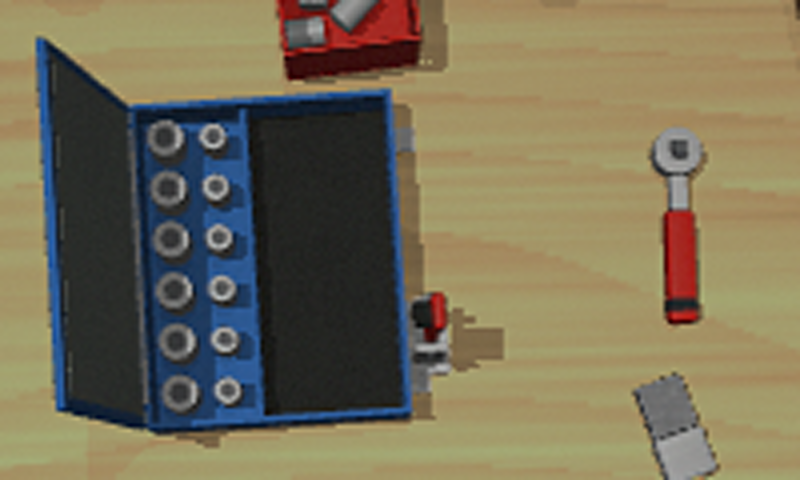

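View pics/c2.png

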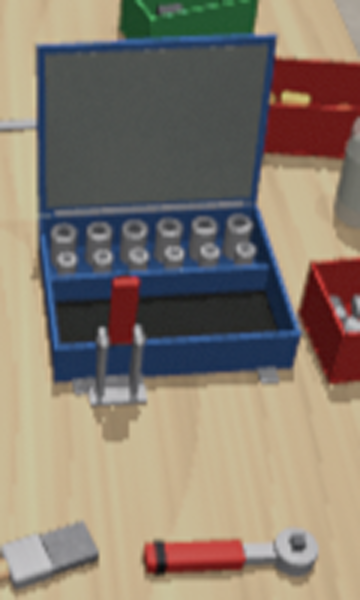

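The crops confirm it: a saturated red grip with a black band and a round steel head at top (399.5,113), grip end (401,155.5). The case rim corners in the top view are about (327.5,97.5), (332.7,179.5), (268,183) and (262.5,101.5). The lid edge runs from (239.5,85) to (245,178).

```bash
python3 - <<'E'
from h import *
np.set_printoptions(precision=1,suppress=True)
P=[onz("top",p,55) for p in((327.5,97.5),(332.9,179.3),(268,183),(262.5,101.5))]
for p in P: print("rim",p)
print("sides",[np.linalg.norm(P[i]-P[(i+1)%4]) for i in range(4)])
X=P[1]-P[0]; print("yaw +y wall",np.degrees(np.arctan2(X[1],X[0])))
# side view rim corners from c2 (/3 + (310,100)); front: (52,375 bottom)...
for q in((52,348),(300,336)): print("side rim +y corners", onz("side",(310+q[0]/3,100+q[1]/3),55))
h=onz("top",(399.5,113),24); e=onz("top",(401,155.7),18); print("head",h,"end",e,np.linalg.norm(h-e))
g=onz("top",(399.8,141),20); print("grip mid(-34)",g)
print("grip side", onz("side",(375.5,285.3),15), "head side",onz("side",(310+295/3,100+553/3),24))
# lid edges: two views
print("lid far",tri((239.8,85),(310+272/3,100+38/3)),"near",tri((244.8,177.5),(310+40/3,100+44/3)))
# clamp tip
print("clamp tip",tri((339,149.5),(310+126/3,100+279/3)))
E
```

```text
rim [726.2 -99.6  55. ]
rim [ 464.  -109.9   55. ]
rim [457.4  95.5  55. ]
rim [718.4 108.   55. ]
sides [np.float64(262.3752941502525), np.float64(205.49176594955435), np.float64(261.31209802539416), np.float64(207.76538382978868)]
yaw +y wall -177.7610559803472
side rim +y corners [ 465.9 -109.    55. ]
side rim +y corners [ 725.5 -102.6   55. ]
head [ 677.1 -333.    24. ] end [ 538.3 -334.2   18. ] 138.9956126003812
grip mid(-34) [ 586.1 -331.6   20. ]
grip side [ 587.5 -334.8   15. ] head side [ 675.9 -340.9   24. ]
lid far (array([715.7, 148.7, 255.8]), np.float64(3.5290863476274748)) near (array([461.2, 138.2, 260.9]), np.float64(5.025478387906979))
clamp tip (array([ 538.1, -126.3,  169.7]), np.float64(8.145735452776472))
```

The geometry agrees with the sizes given:

| Item | Estimate (mm unless noted) |
|---|---|
| Rim sides | 262 x 206 |
| Case centre | about (592, -2), yaw -177.7° |
| Ratchet origin | about (618, -334), yaw about 0 |
| Grip point | x 608 |
| Lid angle | about 1.75 rad |
| Clamp | about upright, at (535, -126) |

Next I move over the lid to the ratchet.

Emit:
arm_command(delta_pos=[[0.24,-0.56,0.56],[0.24,-0.56,0.56],[0.24,-0.56,0.56],[0.24,-0.56,0.56],[0.24,-0.56,0.56]], delta_rot=[[0,0,0.259],[0,0,0.259],[0,0,0.259],[0,0,0.259],[0,0,0.259]], claw=[0,0,0,0,0])

```text
t: 0.52
eef_pos: [307.4, 432.5, 331.2]
tcp_rot: [-3.141, -0.0, -3.139]
ft_force: [0.7, -0.4, -0.3]
opening: 1.0
grip_force: 0.0
```

Emit:
arm_command(delta_pos=[[0.4,-0.72,0],[0.4,-0.72,0],[0.4,-0.72,0],[0.4,-0.72,0],[0.4,-0.72,0]], delta_rot=[[0,0,0],[0,0,0],[0,0,0],[0,0,0],[0,0,0]], claw=[0,0,0,0,0])

```text
t: 0.93
eef_pos: [407.7, 252.0, 330.0]
tcp_rot: [3.142, 0.0, -3.141]
ft_force: [1.2, -0.2, -0.3]
opening: 1.003
grip_force: 0.0
```

Emit:
arm_command(delta_pos=[[0.3,-0.76,0],[0.3,-0.76,0],[0.3,-0.76,0],[0.3,-0.76,0],[0.3,-0.76,0]], delta_rot=[[0,0,0],[0,0,0],[0,0,0],[0,0,0],[0,0,0]], claw=[0,0,0,0,0])

```text
t: 1.35
eef_pos: [482.6, 61.7, 330.0]
tcp_rot: [3.142, -0.0, 3.141]
ft_force: [0.3, 0.2, -0.3]
opening: 1.004
grip_force: 0.0
```

Emit:
arm_command(delta_pos=[[0.3,-0.76,0],[0.3,-0.76,0],[0.3,-0.76,0],[0.3,-0.76,0],[0.3,-0.76,0]], delta_rot=[[0,0,0],[0,0,0],[0,0,0],[0,0,0],[0,0,0]], claw=[0,0,0,0,0])

```text
t: 1.77
eef_pos: [557.6, -128.5, 329.7]
tcp_rot: [3.141, -0.0, 3.141]
ft_force: [-0.2, 0.5, -0.2]
opening: 1.0
grip_force: 0.0
```

Emit:
arm_command(delta_pos=[[0.2,-0.82,0],[0.2,-0.82,0],[0.2,-0.82,0],[0.2,-0.82,0],[0.2,-0.82,0]], delta_rot=[[0,0,0],[0,0,0],[0,0,0],[0,0,0],[0,0,0]], claw=[0,0,0,0,0])

```text
t: 2.18
eef_pos: [606.6, -330.4, 329.7]
tcp_rot: [3.141, -0.0, 3.142]
ft_force: [0.6, 0.7, -0.0]
opening: 1.004
grip_force: 0.0
```

Emit:
arm_command(delta_pos=[[0,0,-0.8],[0,0,-0.8],[0,0,-0.8],[0,0,-0.8],[0,0,-0.8]], delta_rot=[[0,0,0],[0,0,0],[0,0,0],[0,0,0],[0,0,0]], claw=[0,0,0,0,0])

```text
t: 2.6
eef_pos: [605.5, -327.9, 126.6]
tcp_rot: [3.14, -0.002, 3.141]
ft_force: [0.5, 0.4, -0.6]
opening: 1.001
grip_force: 0.0
```

```bash
python3 - <<'E'
from h import *
im=read_camera("side"); s=state(); print(s["t"],s["eef_pos"].round(1),s["joints"].round(2)); cv2.imwrite("pics/s1.png",cv2.resize(im[120:320,280:480],None,fx=3,fy=3,interpolation=cv2.INTER_CUBIC)[:,:,::-1])
m,l,c=comps(im,*RED,box=(320,180,430,300)); print(c)
E
```

```text
2.65 [ 603.5 -326.5  120.3] [-0.59  0.65  1.46  0.    1.05 -2.16]
[(1, [421, 186, 9, 19, 102], [425.6, 193.4]), (2, [346, 192, 10, 22, 178], [350.6, 202.5]), (3, [415, 202, 15, 26, 241], [422.7, 216.2]), (4, [365, 280, 27, 11, 237], [377.5, 285.1]), (5, [358, 282, 5, 9, 29], [359.7, 286.2])]
```

View pics/s1.png

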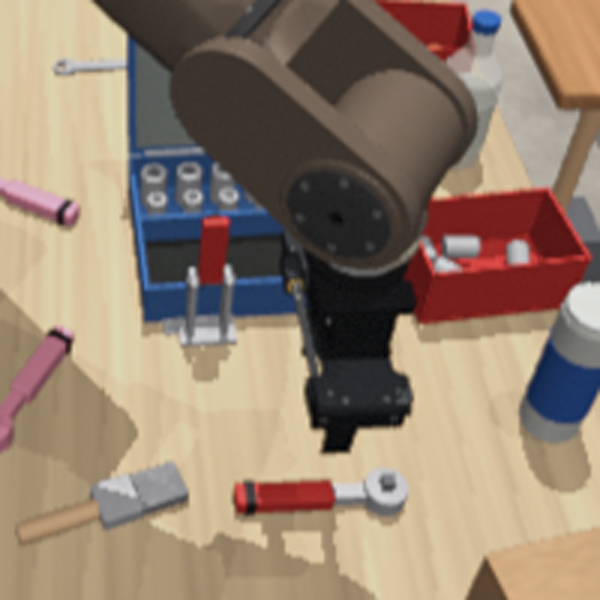

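The view shows the gripper pointing down, above and behind the ratchet. The red grip is at crop (285,495) and the head at (385,490), both unmoved. The measured pose lags the command, so I'll hold to let it settle.

Emit:
arm_command(delta_pos=[[0,-0.012,0],[0,-0.012,0],[0,-0.012,0],[0,-0.012,0],[0,-0.012,0]], delta_rot=[[0,0,0],[0,0,0],[0,0,0],[0,0,0],[0,0,0]], claw=[0,0,0,0,0])

```text
t: 3.07
eef_pos: [607.3, -331.7, 132.2]
tcp_rot: [-3.14, 0.003, -3.141]
ft_force: [0.7, 0.2, -0.1]
opening: 1.002
grip_force: 0.0
```

Emit:
arm_command(delta_pos=[[0,0,-0.08],[0,0,-0.16],[0,0,-0.24],[0,0,-0.3],[0,0,-0.34]], delta_rot=[[0,0,0],[0,0,0],[0,0,0],[0,0,0],[0,0,0]], claw=[0,0,0,0,0])

```text
t: 3.48
eef_pos: [606.6, -331.3, 44.5]
tcp_rot: [3.141, -0.0, -3.141]
ft_force: [0.3, -0.5, 0.2]
opening: 1.002
grip_force: 0.0
```

Emit:
arm_command(delta_pos=[[0,0,-0.05],[0,0,-0.09],[0,0,-0.12],[0,0,-0.14],[0,0,-0.15]], delta_rot=[[0,0,0],[0,0,0],[0,0,0],[0,0,0],[0,0,0]], claw=[0,0,0,0,0])

```text
t: 3.9
eef_pos: [606.6, -331.4, 7.0]
tcp_rot: [3.141, -0.0, -3.142]
ft_force: [0.1, 0.6, 0.6]
opening: 1.002
grip_force: 0.0
```

Emit:
arm_command(delta_pos=[[0,0,0],[0,0,0],[0,0,0],[0,0,0],[0,0,0]], delta_rot=[[0,0,0],[0,0,0],[0,0,0],[0,0,0],[0,0,0]], claw=[0.2,0.4,0.6,0.8,1])

```text
t: 4.32
eef_pos: [606.8, -331.5, 8.0]
tcp_rot: [-3.141, 0.001, -3.142]
ft_force: [-0.0, -0.4, 0.1]
opening: 0.71
grip_force: 0.0
```

Emit:
arm_command(delta_pos=[[0,0,0],[0,0,0],[0,0,0],[0,0,0],[0,0,0]], delta_rot=[[0,0,0],[0,0,0],[0,0,0],[0,0,0],[0,0,0]], claw=[1,1,1,1,1])

```text
t: 4.73
eef_pos: [606.6, -331.4, 7.6]
tcp_rot: [3.142, -0.0, -3.142]
ft_force: [-0.1, -0.1, -0.7]
opening: 0.354
grip_force: 0.0
```

Emit:
arm_command(delta_pos=[[0,0,-0.012],[0,0,-0.012],[0,0,-0.012],[0,0,-0.012],[0,0,-0.012]], delta_rot=[[0,0,0],[0,0,0],[0,0,0],[0,0,0],[0,0,0]], claw=[1,1,1,1,1])

```text
t: 5.15
eef_pos: [606.6, -331.4, 4.6]
tcp_rot: [3.141, -0.0, -3.142]
ft_force: [-0.8, -0.5, -0.3]
opening: 0.024
grip_force: 0.0
```

Emit:
arm_command(delta_pos=[[0,0,0],[0,0,0.02],[0,0,0.06],[0,0,0.12],[0,0,0.18]], delta_rot=[[0,0,0],[0,0,0],[0,0,0],[0,0,0],[0,0,0]], claw=[1,1,1,1,1])

```text
t: 5.57
eef_pos: [606.6, -331.4, 50.7]
tcp_rot: [3.141, -0.0, -3.142]
ft_force: [-0.1, -0.0, 0.6]
opening: 0.003
grip_force: 0.0
```

The fingers shut on nothing, so I look again.

Emit:
arm_command(delta_pos=[[0,0,0.12],[0,0,0.25],[0,0,0.3],[0,0,0.35],[0,0,0.35]], delta_rot=[[0,0,0],[0,0,0],[0,0,0],[0,0,0],[0,0,0]], claw=[0,0,0,0,0])

```text
t: 5.98
eef_pos: [607.3, -331.8, 139.9]
tcp_rot: [-3.14, 0.003, -3.142]
ft_force: [-0.2, -0.0, -0.5]
opening: 0.296
grip_force: 0.0
```

```bash
python3 - <<'E'
from h import *
np.set_printoptions(precision=1,suppress=True)
im=read_camera("side"); t=read_camera("top"); s=state(); print(s["t"],s["eef_pos"].round(1),s["opening"])
a=cv2.resize(im[180:320,320:460],None,fx=4,fy=4,interpolation=cv2.INTER_CUBIC)[:,:,::-1]
cv2.imwrite("pics/s2.png",a)
m,l,c=comps(im,*RED,box=(320,180,430,300)); print(c)
m,l,c=comps(t,*RED,box=(360,90,450,180)); print(c)
print("TCP projects",proj("side",s["eef_pos"]),proj("top",s["eef_pos"]), "grip/head pts", proj("side",(608,-334,20)),proj("top",(608,-334,20)))
E
```

```text
6.0833 [ 606.3 -331.2  136.5] 0.37901169865900775
[(1, [422, 186, 8, 19, 88], [426.1, 193.8]), (2, [346, 192, 10, 22, 179], [350.6, 202.5]), (3, [417, 202, 13, 26, 209], [423.4, 216.5]), (4, [365, 280, 26, 11, 236], [377.5, 285.0]), (5, [358, 282, 5, 9, 31], [359.6, 286.1])]
[]
TCP projects [387.7 258. ] [405.9 128.2] grip/head pts [383.1 283.8] [400.3 134.3]
```

View pics/s2.png

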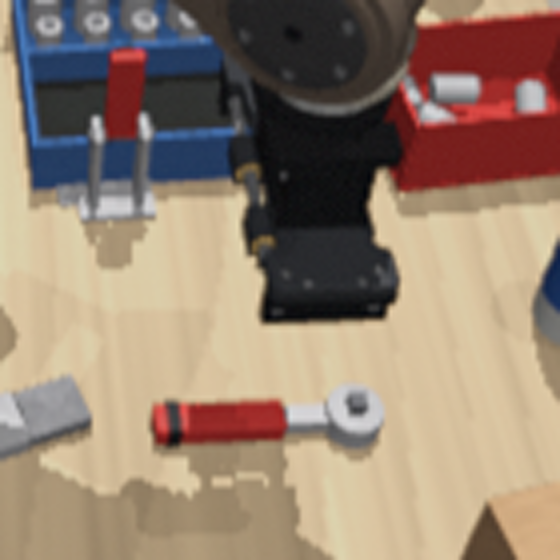

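The ratchet hasn't moved: grip at crop (215,420), head at (353,410). The gripper's body seems to sit right of where the reported TCP projects, so I'll check the tool's true place with the fingers open and lower.

Emit:
arm_command(delta_pos=[[0,0,-0.05],[0,0,-0.1],[0,0,-0.15],[0,0,-0.2],[0,0,-0.22]], delta_rot=[[0,0,0],[0,0,0],[0,0,0],[0,0,0],[0,0,0]], claw=[0,0,0,0,0])

```text
t: 6.5
eef_pos: [605.6, -330.7, 78.4]
tcp_rot: [3.139, -0.004, 3.142]
ft_force: [1.2, 1.2, 0.4]
opening: 0.737
grip_force: 0.0
```

Emit:
arm_command(delta_pos=[[0,0,0],[0,0,0],[0,0,0],[0,0,0],[0,0,0]], delta_rot=[[0,0,0],[0,0,0],[0,0,0],[0,0,0],[0,0,0]], claw=[0,0,0,0,0])

```text
t: 6.92
eef_pos: [606.9, -331.5, 82.7]
tcp_rot: [-3.141, 0.001, -3.142]
ft_force: [-0.1, -0.1, -0.2]
opening: 0.995
grip_force: 0.0
```

```bash
python3 - <<'E'
from h import *
np.set_printoptions(precision=1,suppress=True)
im=read_camera("side"); s=state(); e=s["eef_pos"]; print(s["t"],e.round(1),s["opening"],s["joints"].round(3))
a=cv2.resize(im[180:320,320:460],None,fx=4,fy=4,interpolation=cv2.INTER_CUBIC)[:,:,::-1]
c=lambda p:(proj("side",p)-[320,180])*4
print("finger tips crop: near",c(e+[0,-55,0]),"far",c(e+[0,55,0]),"body near corners",c(e+[-37,-90,78]),c(e+[37,-90,78]),"tcp",c(e))
cv2.imwrite("pics/s3.png",a)
E
```

```text
6.9667 [ 606.8 -331.5   82.7] 0.9978491515992431 [-0.6  0.7  1.5  0.   1.  -2.2]
finger tips crop: near [275.4 434.1] far [248.2 292.6] body near corners [239.5 418. ] [366.5 413.5] tcp [261.2 360.6]
```

View pics/s3.png

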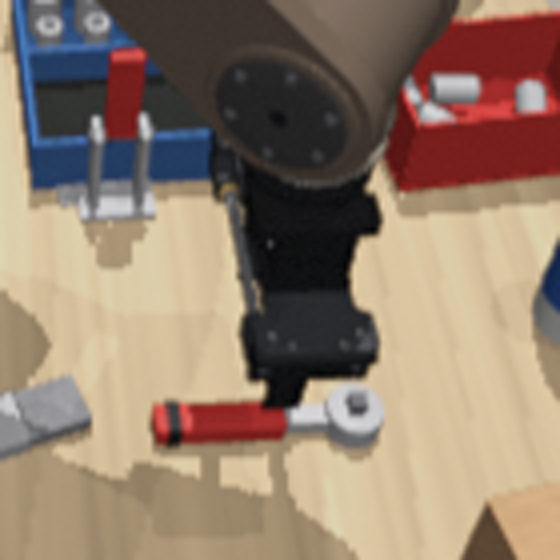

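The near fingertip shows at crop (282,406), where the reported pose predicts (275,434). So the tips are about 20-25 mm higher than reported, which fits the fingers closing above an untouched ratchet. I'll descend further, feeling for force.

Emit:
arm_command(delta_pos=[[0,0,-0.08],[0,0,-0.15],[0,0,-0.22],[0,0,-0.28],[0,0,-0.308]], delta_rot=[[0,0,0],[0,0,0],[0,0,0],[0,0,0],[0,0,0]], claw=[0,0,0,0,0])

```text
t: 7.38
eef_pos: [606.0, -331.0, 3.4]
tcp_rot: [3.14, -0.002, -3.142]
ft_force: [1.1, 0.7, 0.4]
opening: 0.995
grip_force: 0.0
```

Emit:
arm_command(delta_pos=[[0,0,-0.008],[0,0,-0.016],[0,0,-0.024],[0,0,-0.03],[0,0,-0.03]], delta_rot=[[0,0,0],[0,0,0],[0,0,0],[0,0,0],[0,0,0]], claw=[0,0,0,0,0])

```text
t: 7.8
eef_pos: [606.8, -331.5, -2.0]
tcp_rot: [-3.141, 0.001, -3.142]
ft_force: [-0.7, -0.5, 0.8]
opening: 0.999
grip_force: 0.0
```

```bash
python3 - <<'E'
from h import *
np.set_printoptions(precision=1,suppress=True)
im=read_camera("side"); s=state(); e=s["eef_pos"]; print(s["t"],e.round(1),s["opening"],s["ft_force"])
a=cv2.resize(im[180:320,320:460],None,fx=5,fy=4,interpolation=cv2.INTER_CUBIC)[:,:,::-1]
a=cv2.resize(im[220:310,340:440],None,fx=6,fy=6,interpolation=cv2.INTER_CUBIC)[:,:,::-1]
c=lambda p:(proj("side",p)-[340,220])*6
print("tips near",c(e+[0,-59,0]),"far",c(e+[0,59,0]))
cv2.imwrite("pics/s4.png",a)
E
```

```text
7.85 [ 606.8 -331.5   -1.9] 0.9989570227557749 [-0.  -0.1 -0.7]
tips near [270.1 519.6] far [230.6 296.8]
```

View pics/s4.png

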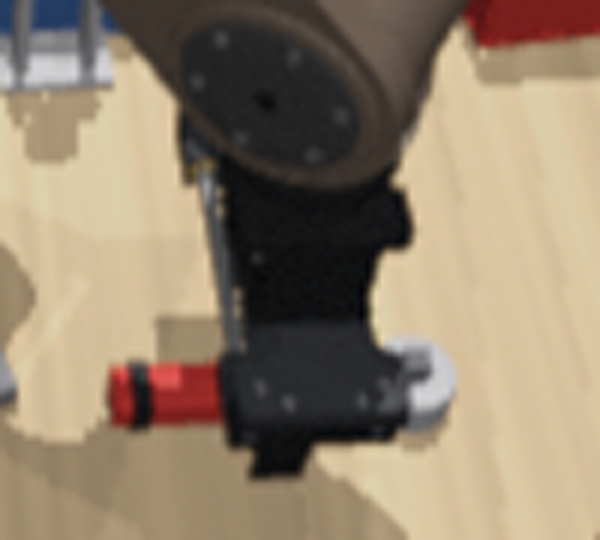

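The near fingertip is now at crop (278,475), where (270,520) is predicted. It is at z = -2 reported with no contact force, so there is a bias of about 24 mm. I'll keep going down in small steps.

Emit:
arm_command(delta_pos=[[0,0,-0.01],[0,0,-0.02],[0,0,-0.03],[0,0,-0.04],[0,0,-0.04]], delta_rot=[[0,0,0],[0,0,0],[0,0,0],[0,0,0],[0,0,0]], claw=[0,0,0,0,0])

```text
t: 8.27
eef_pos: [606.4, -331.2, -13.2]
tcp_rot: [3.141, -0.001, -3.142]
ft_force: [0.4, 0.0, -0.3]
opening: 0.998
grip_force: 0.0
```

Emit:
arm_command(delta_pos=[[0,0,-0.006],[0,0,-0.012],[0,0,-0.018],[0,0,-0.02],[0,0,-0.02]], delta_rot=[[0,0,0],[0,0,0],[0,0,0],[0,0,0],[0,0,0]], claw=[0,0,0,0,0])

```text
t: 8.68
eef_pos: [606.6, -331.3, -17.6]
tcp_rot: [3.141, -0.0, -3.142]
ft_force: [0.2, 0.8, -0.3]
opening: 1.002
grip_force: 0.0
```

Emit:
arm_command(delta_pos=[[0,0,0],[0,0,0],[0,0,0],[0,0,0],[0,0,0]], delta_rot=[[0,0,0],[0,0,0],[0,0,0],[0,0,0],[0,0,0]], claw=[0.5,0.5,0.5,0.5,0.5])

```text
t: 9.1
eef_pos: [606.7, -331.4, -17.4]
tcp_rot: [3.142, 0.0, -3.142]
ft_force: [-1.4, 0.7, 0.6]
opening: 0.708
grip_force: 0.0
```

Emit:
arm_command(delta_pos=[[0,0,0],[0,0,0],[0,0,0],[0,0,0],[0,0,0]], delta_rot=[[0,0,0],[0,0,0],[0,0,0],[0,0,0],[0,0,0]], claw=[0.7,0.8,0.9,1,1])

```text
t: 9.52
eef_pos: [606.6, -331.4, -17.5]
tcp_rot: [3.141, -0.0, -3.142]
ft_force: [-0.1, 0.5, -0.1]
opening: 0.352
grip_force: 0.0
```

Emit:
arm_command(delta_pos=[[0,0,0],[0,0,0],[0,0,0],[0,0,0],[0,0,0]], delta_rot=[[0,0,0],[0,0,0],[0,0,0],[0,0,0],[0,0,0]], claw=[1,1,1,1,1])

```text
t: 9.93
eef_pos: [606.6, -331.4, -17.4]
tcp_rot: [3.142, 0.0, -3.142]
ft_force: [0.9, 0.9, -0.0]
opening: 0.251
grip_force: 30.0
```

It is gripped: the opening is 23.9 mm, matching the 24 mm grip, at 30 N. Now I lift.

Emit:
arm_command(delta_pos=[[0,0,0.02],[0,0,0.06],[0,0,0.12],[0,0,0.2],[0,0,0.28]], delta_rot=[[0,0,0],[0,0,0],[0,0,0],[0,0,0],[0,0,0]], claw=[1,1,1,1,1])

```text
t: 10.35
eef_pos: [606.4, -331.2, 53.7]
tcp_rot: [3.141, -0.001, 3.142]
ft_force: [0.8, -1.2, -2.1]
opening: 0.246
grip_force: 30.0
```

Emit:
arm_command(delta_pos=[[0.02,0,0.1],[0.02,0,0.2],[0.02,0,0.3],[0.02,0,0.4],[0.02,0,0.44]], delta_rot=[[0,0,0],[0,0,0],[0,0,0],[0,0,0],[0,0,0]], claw=[1,1,1,1,1])

```text
t: 10.77
eef_pos: [612.5, -331.8, 167.1]
tcp_rot: [-3.139, 0.004, -3.141]
ft_force: [-0.5, -1.4, -2.2]
opening: 0.248
grip_force: 30.0
```

Emit:
arm_command(delta_pos=[[0,0,0.04],[0,0,0.08],[0,0,0.08],[0,0,0.08],[0,0,0.08]], delta_rot=[[0,0,0],[0,0,0],[0,0,0],[0,0,0],[0,0,0]], claw=[1,1,1,1,1])

```text
t: 11.18
eef_pos: [611.2, -331.1, 181.2]
tcp_rot: [3.14, -0.002, 3.142]
ft_force: [0.1, 1.2, -3.5]
opening: 0.246
grip_force: 30.0
```

```bash
python3 - <<'E'
from h import *
np.set_printoptions(precision=1,suppress=True)
im=read_camera("side"); t=read_camera("top"); s=state(); e=s["eef_pos"]; print(s["t"],e.round(1),s["opening"],s["ft_force"],s["grip_force"])
for n,i in(("side",im),("top",t)):
    m,l,c=comps(i,*RED,box=(320,90,470,330),amin=8); print(n,c)
h=cv2.resize(im[120:320,300:480],None,fx=3,fy=3,interpolation=cv2.INTER_CUBIC); k=cv2.resize(t[80:210,340:460],None,fx=2,fy=2)
a=np.zeros((600,790,3),np.uint8); a[:600,:540]=h; a[:260,545:785]=k
cv2.imwrite("pics/s5.png",a[:,:,::-1])
E
```

```text
11.2833 [ 611.3 -331.2  181.3] 0.24946427444022606 [-0.4 -0.5 -2.7] 29.99482423067093
side [(1, [453, 90, 17, 27, 262], [463.6, 99.4]), (2, [418, 183, 52, 45, 1652], [445.7, 205.5]), (3, [346, 192, 10, 22, 178], [350.6, 202.5]), (4, [374, 234, 17, 12, 162], [382.0, 240.2]), (5, [366, 236, 5, 11, 43], [368.2, 240.7])]
top [(5, [337, 148, 5, 10, 31], [339.0, 152.3])]
```

View pics/s5.png

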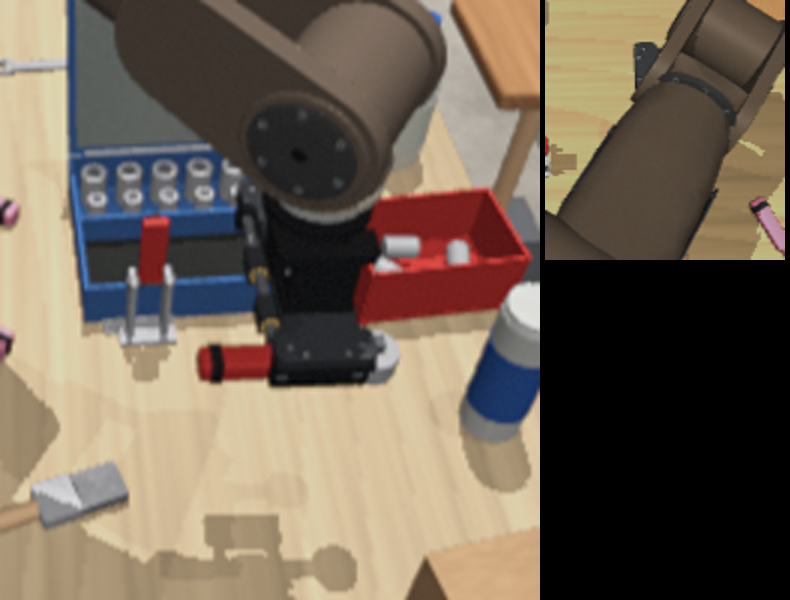

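The ratchet is held level (grip at crop (235,362), head at (385,358)). I'll check where it sits in the camera frame against the reported TCP.

```bash
python3 - <<'E'
from h import *
np.set_printoptions(precision=1,suppress=True)
# left end of grip, mid height: before (side) px (358,286); after (366,241)
for z in (200,210,220): print("after, height",z,onz("side",(366,241.2),z))
print("before",onz("side",(358,286.4),11))
print("pred", proj("side",(542.5,-331.4,210)),proj("side",(542.5,-331.4,186)))
E
```

```text
after, height 200 [ 546.4 -324.9  200. ]
after, height 210 [ 544.6 -332.7  210. ]
after, height 220 [ 542.7 -340.5  220. ]
before [ 539.4 -333.9   11. ]
pred [365.1 240.8] [364.2 246.9]
```

Camera and robot agree in x and y to about 2 mm. Only the reported z is low, by a constant: the ratchet's underside is at eef_z + 17.4. Now I carry it to above the bay.

Emit:
arm_command(delta_pos=[[0,0.06,0],[0,0.18,0],[0,0.32,0],[0,0.46,0],[0,0.6,0]], delta_rot=[[0,0,0.01],[0,0,0.02],[0,0,0.026],[0,0,0.026],[0,0,0.026]], claw=[1,1,1,1,1])

```text
t: 11.7
eef_pos: [611.1, -179.3, 182.0]
tcp_rot: [3.141, -0.001, -3.1]
ft_force: [0.7, -0.3, -2.5]
opening: 0.255
grip_force: 30.0
```

Emit:
arm_command(delta_pos=[[0,0.14,0],[0,0.28,0],[0,0.4,0],[0,0.48,0],[0,0.53,0]], delta_rot=[[0,0,0],[0,0,0],[0,0,0],[0,0,0],[0,0,0]], claw=[1,1,1,1,1])

```text
t: 12.12
eef_pos: [611.1, -45.9, 182.3]
tcp_rot: [3.141, -0.001, -3.098]
ft_force: [0.2, -0.7, -2.2]
opening: 0.251
grip_force: 30.0
```

Emit:
arm_command(delta_pos=[[0,0.018,0],[0,0.018,0],[0,0.018,0],[0,0.018,0],[0,0.018,0]], delta_rot=[[0,0,0],[0,0,0],[0,0,0],[0,0,0],[0,0,0]], claw=[1,1,1,1,1])

```text
t: 12.53
eef_pos: [611.6, -45.5, 182.4]
tcp_rot: [3.142, -0.0, -3.102]
ft_force: [-0.3, 0.0, -2.1]
opening: 0.248
grip_force: 30.0
```

Emit:
arm_command(delta_pos=[[0,0,-0.06],[0,0,-0.16],[0,0,-0.28],[0,0,-0.4],[0,0,-0.48]], delta_rot=[[0,0,0],[0,0,0],[0,0,0],[0,0,0],[0,0,0]], claw=[1,1,1,1,1])

```text
t: 12.95
eef_pos: [610.8, -45.2, 60.0]
tcp_rot: [3.141, -0.002, -3.102]
ft_force: [-0.1, 0.2, -3.0]
opening: 0.25
grip_force: 30.0
```

Emit:
arm_command(delta_pos=[[0,0,-0.06],[0,0,-0.11],[0,0,-0.16],[0,0,-0.2],[0,0,-0.22]], delta_rot=[[0,0,0],[0,0,0],[0,0,0],[0,0,0],[0,0,0]], claw=[1,1,1,1,1])

```text
t: 13.37
eef_pos: [611.4, -44.6, 6.4]
tcp_rot: [3.141, -0.001, -3.101]
ft_force: [0.1, 1.2, -3.5]
opening: 0.252
grip_force: 30.0
```

Emit:
arm_command(delta_pos=[[0,0,-0.01],[0,0,-0.02],[0,0,-0.03],[0,0,-0.04],[0,0,-0.045]], delta_rot=[[0,0,0],[0,0,0],[0,0,0],[0,0,0],[0,0,0]], claw=[1,1,1,1,1])

```text
t: 13.78
eef_pos: [611.8, -44.4, -3.6]
tcp_rot: [3.142, 0.0, -3.101]
ft_force: [-0.5, 0.5, -2.3]
opening: 0.25
grip_force: 30.0
```

Emit:
arm_command(delta_pos=[[0,0,-0.01],[0,0,-0.018],[0,0,-0.025],[0,0,-0.03],[0,0,-0.034]], delta_rot=[[0,0,0],[0,0,0],[0,0,0],[0,0,0],[0,0,0]], claw=[1,1,1,1,1])

```text
t: 14.2
eef_pos: [611.6, -44.4, -12.4]
tcp_rot: [3.141, -0.0, -3.101]
ft_force: [-0.4, 0.3, -2.8]
opening: 0.25
grip_force: 30.0
```

Emit:
arm_command(delta_pos=[[0,0,0],[0,0,-0.002],[0,0,-0.004],[0,0,-0.004],[0,0,-0.004]], delta_rot=[[0,0,0],[0,0,0],[0,0,0],[0,0,0],[0,0,0]], claw=[1,1,1,1,1])

```text
t: 14.62
eef_pos: [611.7, -44.4, -12.5]
tcp_rot: [3.142, 0.0, -3.101]
ft_force: [-2.0, 0.5, 4.4]
opening: 0.252
grip_force: 30.0
```

Contact: the force changes from -2.8 N to +4.4 N at the expected height. I open the fingers only partly, to keep clear of the bay walls.

Emit:
arm_command(delta_pos=[[0,0,0],[0,0,0],[0,0,0],[0,0,0],[0,0,0]], delta_rot=[[0,0,0],[0,0,0],[0,0,0],[0,0,0],[0,0,0]], claw=[0.5,0.5,0.5,0.5,0.5])

```text
t: 15.03
eef_pos: [611.7, -44.4, -13.2]
tcp_rot: [3.141, 0.0, -3.101]
ft_force: [0.4, -1.2, 0.3]
opening: 0.491
grip_force: 0.0
```

Emit:
arm_command(delta_pos=[[0,0,0.02],[0,0,0.06],[0,0,0.12],[0,0,0.2],[0,0,0.28]], delta_rot=[[0,0,0],[0,0,0],[0,0,0],[0,0,0],[0,0,0]], claw=[0.5,0.5,0.5,0.5,0.5])

```text
t: 15.45
eef_pos: [611.5, -44.3, 58.2]
tcp_rot: [3.141, -0.0, -3.101]
ft_force: [0.6, 0.2, -0.1]
opening: 0.501
grip_force: 0.0
```

Emit:
arm_command(delta_pos=[[0,0,0.14],[0,0,0.3],[0,0,0.46],[0,0,0.62],[0,0,0.78]], delta_rot=[[0,0,0],[0,0,0],[0,0,0],[0,0,0],[0,0,0]], claw=[0.5,1,1,1,1])

```text
t: 15.87
eef_pos: [611.0, -44.3, 255.1]
tcp_rot: [-3.141, 0.001, -3.101]
ft_force: [0.5, -0.6, -0.4]
opening: 0.278
grip_force: 0.0
```

Emit:
arm_command(delta_pos=[[0,0.12,0.12],[0,0.28,0.18],[0,0.44,0.2],[0,0.6,0.2],[0,0.76,0.2]], delta_rot=[[0,0,0],[0,0,0],[0,0,0],[0,0,0],[0,0,0]], claw=[1,1,1,1,1])

```text
t: 16.28
eef_pos: [611.1, 147.4, 303.7]
tcp_rot: [3.141, 0.002, -3.101]
ft_force: [0.5, 1.2, -0.3]
opening: 0.005
grip_force: 0.0
```

```bash
python3 - <<'E'
from h import *
np.set_printoptions(precision=1,suppress=True)
im=read_camera("side"); t=read_camera("top"); s=state(); e=s["eef_pos"]; print(s["t"],e.round(1),s["opening"],s["ft_force"],s["joints"].round(2))
m,l,c=comps(im,*RED,box=(320,170,409,230),amin=6); print(c)
h=cv2.resize(im[80:280,290:470],None,fx=3,fy=3,interpolation=cv2.INTER_CUBIC)
cv2.imwrite("pics/s6.png",h[:,:,::-1])
print("pred ratchet end/head px side",proj("side",(543,-47,20)),proj("side",(682,-42,29)))
E
```

```text
16.3833 [610.7 150.6 302.9] 0.004907270299102527 [-0.6 -1.3  0.4] [ 0.1  0.4  1.4  0.   1.3 -1.5]
[(1, [346, 192, 32, 22, 349], [358.4, 204.9])]
pred ratchet end/head px side [349.6 208.4] [391.7 204.2]
```

View pics/s6.png

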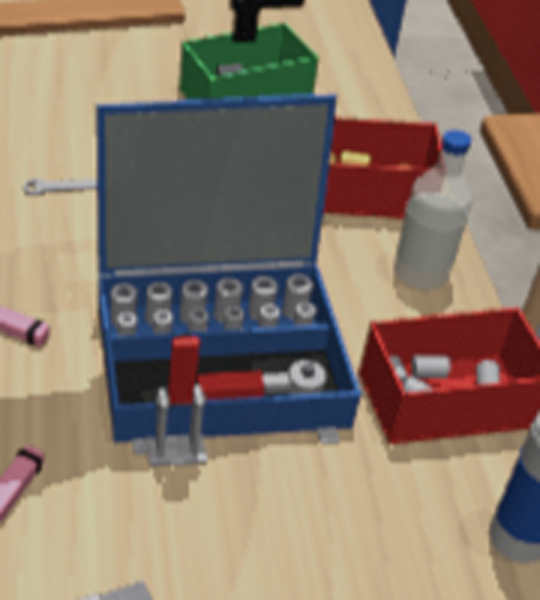

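The ratchet lies in the bay (red grip at crop (230,385), head at (307,375)), clear of the walls, and the lid and clamp are untouched. Next I go behind the lid and compute its arc.

Emit:
arm_command(delta_pos=[[0,0.1,0],[0,0.18,0],[0,0.22,0],[0,0.22,-0.04],[0,0.22,-0.1]], delta_rot=[[0,0,0],[0,0,0],[0,0,0],[0,0,0],[0,0,0]], claw=[1,1,1,1,1])

```text
t: 16.8
eef_pos: [611.9, 200.3, 277.5]
tcp_rot: [3.141, 0.003, -3.1]
ft_force: [1.2, -0.1, 0.4]
opening: 0.006
grip_force: 0.0
```

Emit:
arm_command(delta_pos=[[0,0,-0.08],[0,0,-0.16],[0,0,-0.24],[0,0,-0.29],[0,0,-0.316]], delta_rot=[[0,0,0],[0,0,0],[0,0,0],[0,0,0],[0,0,0]], claw=[1,1,1,1,1])

```text
t: 17.22
eef_pos: [610.9, 199.0, 195.6]
tcp_rot: [-3.141, -0.003, -3.102]
ft_force: [-0.1, -0.3, -0.2]
opening: 0.0
grip_force: 0.0
```

```bash
python3 - <<'E'
from h import *
np.set_printoptions(precision=3,suppress=True)
s=state(); e=s["eef_pos"]; print(s["t"],e.round(1),s["ft_force"].round(1))
r=165; th=np.arange(1.57,-.01,-.08)
y=103.7-r*np.cos(th)+8*np.sin(th)+12; z=55+r*np.sin(th)+8*np.cos(th)-22
for i in range(len(th)): print(round(th[i],2),round(y[i],1),round(z[i],1),"d from now",round((y[i]-e[1])/250,3),round((z[i]-e[2])/250,3))
E
```

```text
17.2167 [610.9 199.  195.6] [-0.1 -0.3 -0.2]
1.57 123.6 198.0 d from now -0.302 0.01
1.49 110.4 198.1 d from now -0.354 0.01
1.41 97.2 197.2 d from now -0.407 0.006
1.33 84.1 195.1 d from now -0.459 -0.002
1.25 71.3 192.1 d from now -0.511 -0.014
1.17 58.7 188.0 d from now -0.561 -0.03
1.09 46.5 183.0 d from now -0.61 -0.05
1.01 34.7 177.0 d from now -0.657 -0.074
0.93 23.5 170.0 d from now -0.702 -0.102
0.85 12.8 162.2 d from now -0.745 -0.133
0.77 2.8 153.6 d from now -0.785 -0.168
0.69 -6.5 144.2 d from now -0.822 -0.205
0.61 -15.0 134.1 d from now -0.856 -0.246
0.53 -22.6 123.3 d from now -0.886 -0.289
0.45 -29.4 112.0 d from now -0.913 -0.334
0.37 -35.2 100.1 d from now -0.937 -0.382
0.29 -40.1 87.8 d from now -0.956 -0.431
0.21 -44.0 75.2 d from now -0.972 -0.481
0.13 -46.9 62.3 d from now -0.983 -0.533
0.05 -48.7 49.2 d from now -0.991 -0.585
```

Emit:
arm_command(delta_pos=[[0,-0.05,0],[0,-0.1,0],[0,-0.15,0],[0,-0.2,0],[0,-0.25,0]], delta_rot=[[0,0,0],[0,0,0],[0,0,0],[0,0,0],[0,0,0]], claw=[1,1,1,1,1])

```text
t: 17.63
eef_pos: [612.2, 136.7, 199.1]
tcp_rot: [3.141, 0.003, -3.101]
ft_force: [0.4, 2.8, 2.9]
opening: 0.002
grip_force: 1.6
```

Emit:
arm_command(delta_pos=[[0,-0.05,0],[0,-0.1,0],[0,-0.155,-0.004],[0,-0.208,-0.012],[0,-0.26,-0.024]], delta_rot=[[0,0,0],[0,0,0],[0,0,0],[0,0,0],[0,0,0]], claw=[1,1,1,1,1])

```text
t: 18.05
eef_pos: [611.8, 71.7, 191.8]
tcp_rot: [3.141, 0.001, -3.101]
ft_force: [0.5, 3.3, 2.1]
opening: 0.008
grip_force: 1.4
```

```bash
python3 - <<'E'
from h import *
np.set_printoptions(precision=1,suppress=True)
im=read_camera("side"); s=state(); print(s["t"],s["eef_pos"],s["ft_force"])
print(comps(im,(100,120,50),(125,255,255),box=(300,60,420,230))[2])
# lid free-edge row at column 366 expected for angles
for a in (1.75,1.4,1.25,1.1): print(a,proj("side",(592,103-210*np.cos(a),55+210*np.sin(a))))
h=cv2.inRange(cv2.cvtColor(im,cv2.COLOR_RGB2HSV),(100,120,50),(125,255,255))
for c in (328,340,350,400): print(c,np.nonzero(h[:,c])[0].tolist()[:12])
E
```

```text
18.1 [611.4  69.8 190.9] [ 0.6 -1.1 -1.2]
[(1, [399, 60, 21, 33, 335], [412.2, 70.4]), (2, [358, 71, 5, 4, 16], [359.7, 72.8]), (3, [380, 129, 29, 38, 118], [398.5, 138.0]), (4, [324, 131, 46, 40, 169], [338.2, 140.3]), (7, [324, 168, 86, 59, 1932], [367.6, 199.8]), (8, [346, 216, 8, 9, 62], [349.1, 219.7])]
1.75 [363.5 113.3]
1.4 [366.4 126.3]
1.25 [367.5 134.3]
1.1 [368.4 143.4]
328 [133, 134, 135, 173, 174, 190, 191, 192, 193, 194, 195, 196]
340 [133, 134, 172, 173, 189, 190, 191, 192, 193, 194, 195, 196]
350 [132, 133, 134, 172, 173, 174, 187, 188, 189, 190, 216, 217]
400 [0, 1, 2, 3, 4, 5, 6, 7, 8, 9, 10, 11]
```

The lid is at about 1.27 rad, as planned, moving with about 3 N. I continue along the arc.

Emit:
arm_command(delta_pos=[[0,-0.05,-0.016],[0,-0.099,-0.036],[0,-0.146,-0.06],[0,-0.191,-0.088],[0,-0.234,-0.12]], delta_rot=[[0,0,0],[0,0,0],[0,0,0],[0,0,0],[0,0,0]], claw=[1,1,1,1,1])

```text
t: 18.52
eef_pos: [611.5, 13.4, 161.0]
tcp_rot: [-3.141, -0.0, -3.101]
ft_force: [1.2, 0.8, 1.7]
opening: 0.005
grip_force: 1.0
```

Emit:
arm_command(delta_pos=[[0,-0.04,-0.034],[0,-0.077,-0.072],[0,-0.111,-0.112],[0,-0.142,-0.156],[0,-0.168,-0.2]], delta_rot=[[0,0,0],[0,0,0],[0,0,0],[0,0,0],[0,0,0]], claw=[1,1,1,1,1])

```text
t: 18.93
eef_pos: [611.5, -28.3, 110.5]
tcp_rot: [3.142, -0.0, -3.101]
ft_force: [1.1, -0.6, 1.0]
opening: 0.006
grip_force: 0.7
```

Emit:
arm_command(delta_pos=[[0,-0.015,-0.03],[0,-0.027,-0.06],[0,-0.038,-0.085],[0,-0.047,-0.11],[0,-0.055,-0.135]], delta_rot=[[0,0,0],[0,0,0],[0,0,0],[0,0,0],[0,0,0]], claw=[1,1,1,1,1])

```text
t: 19.35
eef_pos: [611.6, -41.2, 77.5]
tcp_rot: [3.142, -0.0, -3.1]
ft_force: [0.3, -1.7, 1.4]
opening: 0.001
grip_force: 0.5
```

Emit:
arm_command(delta_pos=[[0,-0.006,-0.02],[0,-0.012,-0.04],[0,-0.015,-0.06],[0,-0.018,-0.08],[0,-0.02,-0.095]], delta_rot=[[0,0,0],[0,0,0],[0,0,0],[0,0,0],[0,0,0]], claw=[1,1,1,1,1])

```text
t: 19.77
eef_pos: [611.7, -46.2, 53.8]
tcp_rot: [3.142, 0.0, -3.101]
ft_force: [0.8, -0.5, 0.3]
opening: 0.005
grip_force: 0.4
```

Emit:
arm_command(delta_pos=[[0,0,-0.012],[0,0,-0.022],[0,0,-0.03],[0,0,-0.036],[0,0,-0.04]], delta_rot=[[0,0,0],[0,0,0],[0,0,0],[0,0,0],[0,0,0]], claw=[1,1,1,1,1])

```text
t: 20.18
eef_pos: [611.6, -46.1, 44.2]
tcp_rot: [3.142, -0.0, -3.101]
ft_force: [-0.3, 0.2, 0.5]
opening: 0.006
grip_force: 0.4
```

```bash
python3 - <<'E'
from h import *
np.set_printoptions(precision=1,suppress=True)
s=state(); print(s["t"],s["eef_pos"],s["ft_force"])
im=read_camera("side")
h=cv2.inRange(cv2.cvtColor(im,cv2.COLOR_RGB2HSV),(100,120,50),(125,255,255))
for c in (330,400): print(c,np.nonzero(h[:,c])[0].tolist())
for a in (0.2,.1,.05,0): print(a,[proj("side",(x,103-210*np.cos(a)+8*np.sin(a),55+210*np.sin(a)+8*np.cos(a))).round(1).tolist() for x in(475,710)])
E
```

```text
20.1833 [611.6 -46.1  44.2] [-0.3  0.2  0.5]
330 [171, 172, 173, 174, 175, 176, 177, 178, 179, 180, 181, 182, 183, 184, 185, 186, 187, 188, 189, 190, 191, 192, 193, 194, 195, 196, 197, 198, 199, 200, 201, 202, 203, 204, 205, 206, 207, 208, 209, 210, 211, 212, 213, 214, 215, 216, 217, 218, 219, 220, 221, 222, 223, 224, 225, 226]
400 [0, 1, 2, 3, 4, 5, 6, 7, 8, 9, 10, 11, 12, 13, 14, 15, 16, 17, 18, 19, 20, 21, 22, 23, 24, 25, 26, 27, 28, 29, 30, 31, 32, 33, 34, 35, 36, 37, 38, 39, 40, 41, 42, 43, 44, 45, 46, 47, 48, 49, 50, 51, 52, 53, 54, 55, 56, 57, 58, 59, 60, 61, 62, 63, 64, 65, 66, 67, 68, 69, 70, 71, 72, 73, 180, 181, 182, 183, 184, 185, 186, 187, 188, 189, 190, 191, 192, 193, 194, 195, 196, 197, 198, 199, 200, 201, 202, 203, 204, 205, 206, 207, 208, 209, 210, 211, 212, 213, 214, 215, 216, 217, 218, 219, 220, 221]
0.2 [[330.4, 203.0], [407.6, 200.8]]
0.1 [[330.4, 208.6], [406.8, 206.4]]
0.05 [[330.3, 211.2], [406.3, 209.0]]
0 [[330.3, 213.7], [405.8, 211.4]]
```

Emit:
arm_command(delta_pos=[[0,0,-0.003],[0,0,-0.006],[0,0,-0.009],[0,0,-0.012],[0,0,-0.014]], delta_rot=[[0,0,0],[0,0,0],[0,0,0],[0,0,0],[0,0,0]], claw=[1,1,1,1,1])

```text
t: 20.65
eef_pos: [611.7, -46.2, 40.8]
tcp_rot: [3.142, 0.0, -3.101]
ft_force: [0.5, -0.0, 1.1]
opening: 0.006
grip_force: 0.4
```

Emit:
arm_command(delta_pos=[[0,0,-0.003],[0,0,-0.006],[0,0,-0.009],[0,0,-0.01],[0,0,-0.01]], delta_rot=[[0,0,0],[0,0,0],[0,0,0],[0,0,0],[0,0,0]], claw=[1,1,1,1,1])

```text
t: 21.07
eef_pos: [611.7, -46.1, 38.7]
tcp_rot: [3.142, 0.0, -3.101]
ft_force: [-1.5, -0.6, 5.1]
opening: 0.004
grip_force: 2.6
```

Emit:
arm_command(delta_pos=[[0,0,-0.002],[0,0,-0.004],[0,0,-0.006],[0,0,-0.006],[0,0,-0.006]], delta_rot=[[0,0,0],[0,0,0],[0,0,0],[0,0,0],[0,0,0]], claw=[1,1,1,1,1])

```text
t: 21.48
eef_pos: [611.8, -46.2, 38.6]
tcp_rot: [-3.141, 0.001, -3.101]
ft_force: [-6.6, -0.5, 19.7]
opening: 0.003
grip_force: 9.6
```

```bash
python3 - <<'E'
from h import *
np.set_printoptions(precision=1,suppress=True)
im=read_camera("side").astype(int); s=state(); print(s["eef_pos"],s["ft_force"])
for c in (330,385,398): print(c,[(r,im[r,c].tolist()) for r in range(203,220)])
t=read_camera("top"); print(comps(t,*RED,box=(325,130,350,180),amin=5)[2]); print(comps(im.astype(np.uint8),*RED,box=(340,180,362,230),amin=5)[2])
for a in (1.4,1.57,1.7,1.85): print(a,[proj(n,(533,-126.5+90*np.cos(a),80+90*np.sin(a))) for n in("top","side")])
E
```

```text
[611.8 -46.1  38.6] [-5.8  0.7 19.7]
330 [(203, [67, 109, 166]), (204, [65, 108, 165]), (205, [66, 109, 165]), (206, [64, 107, 164]), (207, [67, 111, 170]), (208, [72, 115, 175]), (209, [73, 116, 175]), (210, [72, 116, 175]), (211, [71, 116, 175]), (212, [59, 98, 152]), (213, [46, 76, 121]), (214, [41, 67, 108]), (215, [35, 58, 95]), (216, [31, 55, 89]), (217, [31, 54, 88]), (218, [33, 55, 89]), (219, [31, 53, 87])]
385 [(203, [71, 117, 177]), (204, [70, 114, 173]), (205, [57, 95, 149]), (206, [47, 79, 125]), (207, [47, 78, 123]), (208, [47, 79, 124]), (209, [48, 79, 124]), (210, [48, 80, 127]), (211, [41, 69, 111]), (212, [33, 55, 91]), (213, [31, 53, 87]), (214, [31, 53, 84]), (215, [31, 52, 85]), (216, [32, 53, 87]), (217, [32, 53, 87]), (218, [32, 53, 87]), (219, [31, 52, 88])]
398 [(203, [69, 113, 171]), (204, [69, 115, 171]), (205, [70, 115, 173]), (206, [69, 114, 173]), (207, [70, 115, 173]), (208, [72, 116, 175]), (209, [70, 115, 174]), (210, [56, 93, 146]), (211, [35, 59, 97]), (212, [31, 53, 86]), (213, [33, 53, 87]), (214, [31, 54, 87]), (215, [29, 52, 86]), (216, [31, 52, 87]), (217, [32, 52, 87]), (218, [34, 54, 88]), (219, [30, 52, 86])]
[(1, [338, 148, 3, 9, 26], [339.0, 151.8])]
[(1, [346, 192, 10, 22, 161], [350.8, 202.7])]
1.4 [array([333.9, 152.8]), array([351.1, 189.5])]
1.57 [array([339.1, 152.6]), array([351.6, 192.8])]
1.7 [array([343.1, 152.6]), array([352. , 195.9])]
1.85 [array([347.5, 152.6]), array([352.4, 199.9])]
```

The lid has come up hard against its stop: the height stays at 38.6 as the force rises to 19.7 N, and the edge rows match 0 rad. The clamp is about upright at (532, -126). I retreat upward and go round to the clamp's outer side.

Emit:
arm_command(delta_pos=[[0,0,0.06],[0,0,0.18],[0,0,0.32],[0,0,0.46],[0,0,0.6]], delta_rot=[[0,0,0],[0,0,0],[0,0,0],[0,0,0],[0,0,0]], claw=[1,1,1,1,1])

```text
t: 22.0
eef_pos: [611.3, -46.0, 188.3]
tcp_rot: [3.141, -0.001, -3.101]
ft_force: [0.6, 0.4, -0.1]
opening: 0.005
grip_force: 0.0
```

Emit:
arm_command(delta_pos=[[-0.06,-0.1,0.02],[-0.14,-0.22,0.02],[-0.22,-0.36,0.02],[-0.28,-0.46,0.02],[-0.32,-0.52,0.02]], delta_rot=[[0,0,0],[0,0,0],[0,0,0],[0,0,0],[0,0,0]], claw=[1,1,1,1,1])

```text
t: 22.42
eef_pos: [530.1, -178.2, 191.9]
tcp_rot: [-3.142, -0.0, -3.102]
ft_force: [-0.0, 0.4, 0.6]
opening: 0.004
grip_force: 0.0
```

Emit:
arm_command(delta_pos=[[0,0,-0.05],[0,0,-0.12],[0,0,-0.2],[0,0,-0.26],[0,0,-0.29]], delta_rot=[[0,0,0],[0,0,0],[0,0,0],[0,0,0],[0,0,0]], claw=[1,1,1,1,1])

```text
t: 22.83
eef_pos: [530.9, -175.8, 117.5]
tcp_rot: [3.14, -0.002, -3.101]
ft_force: [0.3, -0.4, -0.1]
opening: 0.009
grip_force: 0.0
```

```bash
python3 - <<'E'
from h import *
np.set_printoptions(precision=3,suppress=True)
s=state(); e=s["eef_pos"]; print(s["t"],e.round(1),s["ft_force"].round(1))
r=65; th=np.arange(1.57,-.01,-.157)
y=-126.5+r*np.cos(th)-5*np.sin(th)-12; z=80+r*np.sin(th)+5*np.cos(th)-24.4
for i in range(len(th)): print(round(th[i],2),round(y[i],1),round(z[i],1),"d from now",round((y[i]-e[1])/250,3),round((z[i]-e[2])/250,3))
E
```

```text
22.8333 [ 530.9 -175.8  117.5] [ 0.3 -0.4 -0.1]
1.57 -143.4 120.6 d from now 0.13 0.012
1.41 -133.2 120.6 d from now 0.17 0.012
1.26 -123.1 119.0 d from now 0.211 0.006
1.1 -113.4 115.8 d from now 0.25 -0.007
0.94 -104.3 111.1 d from now 0.286 -0.026
0.78 -96.1 105.1 d from now 0.319 -0.05
0.63 -88.8 97.8 d from now 0.348 -0.079
0.47 -82.8 89.6 d from now 0.372 -0.112
0.31 -78.2 80.4 d from now 0.39 -0.148
0.16 -75.1 70.7 d from now 0.403 -0.187
-0.0 -73.5 60.6 d from now 0.409 -0.228
```

Emit:
arm_command(delta_pos=[[0,0.04,0],[0,0.08,0],[0,0.12,0],[0,0.15,0],[0,0.18,0]], delta_rot=[[0,0,0],[0,0,0],[0,0,0],[0,0,0],[0,0,0]], claw=[1,1,1,1,1])

```text
t: 23.25
eef_pos: [532.0, -130.0, 120.2]
tcp_rot: [-3.141, 0.001, -3.1]
ft_force: [-0.9, -0.9, 0.8]
opening: 0.004
grip_force: 0.6
```

Emit:
arm_command(delta_pos=[[0,0.03,-0.004],[0,0.07,-0.016],[0,0.106,-0.034],[0,0.139,-0.058],[0,0.168,-0.087]], delta_rot=[[0,0,0],[0,0,0],[0,0,0],[0,0,0],[0,0,0]], claw=[1,1,1,1,1])

```text
t: 23.67
eef_pos: [531.7, -88.1, 97.1]
tcp_rot: [3.141, 0.0, -3.1]
ft_force: [0.3, -0.0, 1.7]
opening: 0.004
grip_force: 0.7
```

Emit:
arm_command(delta_pos=[[0,0.024,-0.03],[0,0.042,-0.066],[0,0.055,-0.1],[0,0.06,-0.12],[0,0.062,-0.135]], delta_rot=[[0,0,0],[0,0,0],[0,0,0],[0,0,0],[0,0,0]], claw=[1,1,1,1,1])

```text
t: 24.08
eef_pos: [531.3, -73.4, 62.7]
tcp_rot: [3.141, -0.001, -3.101]
ft_force: [-0.4, 0.4, 2.4]
opening: 0.003
grip_force: 0.5
```

```bash
python3 - <<'E'
from h import *
np.set_printoptions(precision=1,suppress=True)
im=read_camera("side"); t=read_camera("top"); s=state(); print(s["t"],s["eef_pos"],s["ft_force"])
print(comps(t,*RED,box=(300,130,350,180),amin=4)[2]); print(comps(im,*RED,box=(330,170,370,230),amin=4)[2])
for a in (0.3,.1,0): print(a,[proj(n,(532,-126.5+90*np.cos(a)-5*np.sin(a),80+90*np.sin(a)+5*np.cos(a))) for n in("top","side")])
E
```

```text
24.1833 [531.3 -73.7  63. ] [ 0.2 -0.8 -0.3]
[]
[(1, [344, 202, 10, 10, 79], [348.5, 206.5])]
0.3 [array([310.7, 156.2]), array([347.5, 187.3])]
0.1 [array([309.3, 157. ]), array([347.1, 190.3])]
0 [array([309. , 157.3]), array([347. , 192.1])]
```

Following well. The arm should be fully down at about eef 60.6, so I press gently until the force rises.

Emit:
arm_command(delta_pos=[[0,0.01,-0.004],[0,0.015,-0.008],[0,0.015,-0.012],[0,0.015,-0.014],[0,0.015,-0.014]], delta_rot=[[0,0,0],[0,0,0],[0,0,0],[0,0,0],[0,0,0]], claw=[1,1,1,1,1])

```text
t: 24.6
eef_pos: [531.8, -69.9, 60.7]
tcp_rot: [3.142, 0.001, -3.101]
ft_force: [0.2, 1.5, 2.0]
opening: 0.004
grip_force: 1.4
```

Emit:
arm_command(delta_pos=[[0,0,-0.003],[0,0,-0.005],[0,0,-0.006],[0,0,-0.006],[0,0,-0.006]], delta_rot=[[0,0,0],[0,0,0],[0,0,0],[0,0,0],[0,0,0]], claw=[1,1,1,1,1])

```text
t: 25.02
eef_pos: [531.9, -69.9, 60.4]
tcp_rot: [-3.141, 0.001, -3.101]
ft_force: [-4.4, 2.1, 21.3]
opening: 0.006
grip_force: 10.0
```

It reached a hard stop at 60.4, as predicted for the clamp fully down. I retreat straight up and verify by numbers.

Emit:
arm_command(delta_pos=[[0,0,0.04],[0,0,0.12],[0,0,0.24],[0,0,0.38],[0,0,0.5]], delta_rot=[[0,0,0],[0,0,0],[0,0,0],[0,0,0],[0,0,0]], claw=[1,1,1,1,1])

```text
t: 25.43
eef_pos: [531.5, -69.9, 185.9]
tcp_rot: [-3.141, 0.0, -3.101]
ft_force: [1.0, 0.3, -0.2]
opening: 0.004
grip_force: 0.0
```

Emit:
arm_command(delta_pos=[[0,-0.14,0.1],[0,-0.28,0.2],[0,-0.42,0.26],[0,-0.56,0.3],[0,-0.66,0.3]], delta_rot=[[0,0,0],[0,0,0],[0,0,0],[0,0,0],[0,0,0]], claw=[1,1,1,1,1])

```text
t: 25.85
eef_pos: [531.9, -237.9, 261.6]
tcp_rot: [-3.139, 0.003, -3.102]
ft_force: [-0.3, -0.0, 0.2]
opening: 0.009
grip_force: 0.0
```

Emit:
arm_command(delta_pos=[[0,-0.04,0],[0,-0.04,0],[0,-0.04,0],[0,-0.04,0],[0,-0.04,0]], delta_rot=[[0,0,0],[0,0,0],[0,0,0],[0,0,0],[0,0,0]], claw=[1,1,1,1,1])

```text
t: 26.27
eef_pos: [531.7, -243.5, 258.8]
tcp_rot: [3.141, -0.0, -3.099]
ft_force: [-0.4, -0.2, 0.4]
opening: 0.004
grip_force: 0.0
```

```bash
python3 - <<'E'
from h import *
np.set_printoptions(precision=1,suppress=True)
im=read_camera("side"); t=read_camera("top"); s=state(); print(s["t"],s["eef_pos"],s["ft_force"])
for n,i,b in(("top",t,(295,130,350,180)),("side",im,(330,170,375,230))):
    m,l,c=comps(i,*RED,box=b,amin=4); print(n,c)
    for a in (0.3,.1,0): print(a,[proj(n,(532,-126.5+q*np.cos(a)-5*np.sin(a),80+q*np.sin(a)+5*np.cos(a))) for q in(0,90)])
h=cv2.inRange(cv2.cvtColor(im,cv2.COLOR_RGB2HSV),(100,120,50),(125,255,255))
for c in (330,398): print([(r,im[r,c].tolist()) for r in range(207,216)])
E
```

```text
26.3667 [ 531.8 -243.7  258.8] [-0.6 -0.  -0.9]
top [(1, [309, 152, 28, 10, 228], [322.5, 156.9])]
0.3 [array([338.4, 156.6]), array([310.7, 156.2])]
0.1 [array([338.1, 156.6]), array([309.3, 157. ])]
0 [array([338. , 156.6]), array([309. , 157.3])]
side [(1, [343, 193, 11, 19, 148], [347.7, 202.1])]
0.3 [array([349.7, 213.4]), array([347.5, 187.3])]
0.1 [array([349.7, 213.1]), array([347.1, 190.3])]
0 [array([349.7, 213. ]), array([347. , 192.1])]
[(207, [74, 120, 179]), (208, [74, 119, 180]), (209, [74, 119, 180]), (210, [75, 121, 180]), (211, [73, 119, 179]), (212, [74, 120, 180]), (213, [74, 120, 181]), (214, [59, 98, 153]), (215, [38, 63, 103])]
[(207, [73, 118, 178]), (208, [74, 120, 180]), (209, [73, 119, 179]), (210, [58, 96, 150]), (211, [35, 61, 99]), (212, [33, 55, 89]), (213, [33, 54, 90]), (214, [34, 56, 91]), (215, [33, 55, 91])]
```

The clamp is down: its tip is at side row 193, top column 309, matching 0 rad. The lid is shut and the robot is clear.

```bash
python3 -c "
from cell import *
print(job_done())"
```

```text
the job is handed in; nothing more can be done
None
```

The red ratchet lies flat in the case's empty bay, the lid is fully shut and the clamp is fully down on it; the spanner, brush and mug were not touched, and the job was handed in at about 26 s (no verdict was returned).

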